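# Feed one dowel into the empty nest

## Task

Three dowel feeders stand side by side on the base plate; the pick-up nest at the low end of one of them is empty. With the fingertips, gently press that feeder's round black plunger pad down once until its first dowel rolls into the nest, then let the plunger spring back up and move away. Exactly one dowel must be fed; do not touch the dowels themselves, and leave the other two feeders and everything else on the bench alone.

Things in the scene. Friction and masses are not known exactly. Their poses are not given: they have to be found in the camera images.
- lane_a: feeder track whose nest is empty, with three dowels waiting (left, middle or right). 88 x 60 mm; the three stand 66 mm apart along y on one fixed 10 mm base plate. Origin on its underside (10 mm above the worktop), below its dowel stop; x up the 10 degree slope, nest at the -x end.
- pad_a (a point): centre of the top of the round black push pad (22 mm across) of lane_a's spring plunger, which slides straight down; 94 mm above the worktop when up, 9 mm up the track (x) from the lane's origin. Post nuts 25 mm either side (y) end 10.5 mm below it; all else is lower.
- lane_b: feeder track whose nest already holds a dowel, with two more waiting; to be left alone. 88 x 60 mm; the three stand 66 mm apart along y on one fixed 10 mm base plate. Origin on its underside (10 mm above the worktop), below its dowel stop; x up the 10 degree slope, nest at the -x end.
- pad_b (a point): centre of the top of the round black push pad (22 mm across) of lane_b's spring plunger, which slides straight down; 94 mm above the worktop when up, 9 mm up the track (x) from the lane's origin. Post nuts 25 mm either side (y) end 10.5 mm below it; all else is lower.
- lane_c: feeder track whose nest already holds a dowel, with two more waiting; to be left alone. 88 x 60 mm; the three stand 66 mm apart along y on one fixed 10 mm base plate. Origin on its underside (10 mm above the worktop), below its dowel stop; x up the 10 degree slope, nest at the -x end.
- pad_c (a point): centre of the top of the round black push pad (22 mm across) of lane_c's spring plunger, which slides straight down; 94 mm above the worktop when up, 9 mm up the track (x) from the lane's origin. Post nuts 25 mm either side (y) end 10.5 mm below it; all else is lower.
- plunger_a (a joint): downward travel of lane_a's plunger, m: 0 up, 0.010 bottom stop (the others work alike). Spring: about 1.5 N at the top, 3.5 N at the bottom; it returns when let go. Pressed, a blade drops behind the first dowel in the queue and holds the rest; from 4.5 mm down the stop frees the first dowel, which rolls to the nest. As it rises the queue moves up.
- nest_a (a point): where the centre of a dowel lies when it rests in the nest at the low end of lane_a, 17 mm from the lane's origin towards -x, 49 mm above the worktop; fixed to the lane.
- nest_b (a point): where the centre of a dowel lies when it rests in the nest at the low end of lane_b, 17 mm from the lane's origin towards -x, 49 mm above the worktop; fixed to the lane.
- nest_c (a point): where the centre of a dowel lies when it rests in the nest at the low end of lane_c, 17 mm from the lane's origin towards -x, 49 mm above the worktop; fixed to the lane.
- dowel_a1: plain brass dowel, a cylinder 16 mm across and 28 mm long, about 45 g, lying across lane_a, at the start first in the queue, against the stop; origin at its centre, y along its axis. Rolls freely.
- dowel_a2: plain brass dowel, a cylinder 16 mm across and 28 mm long, about 45 g, lying across lane_a, at the start second in the queue; origin at its centre, y along its axis. Rolls freely.
- dowel_a3: plain brass dowel, a cylinder 16 mm across and 28 mm long, about 45 g, lying across lane_a, at the start third in the queue; origin at its centre, y along its axis. Rolls freely.
- dowel_b1: plain brass dowel, a cylinder 16 mm across and 28 mm long, about 45 g, lying across lane_b, at the start in the nest; origin at its centre, y along its axis. Rolls freely.
- dowel_b2: plain brass dowel, a cylinder 16 mm across and 28 mm long, about 45 g, lying across lane_b, at the start first in the queue, against the stop; origin at its centre, y along its axis. Rolls freely.
- dowel_b3: plain brass dowel, a cylinder 16 mm across and 28 mm long, about 45 g, lying across lane_b, at the start second in the queue; origin at its centre, y along its axis. Rolls freely.
- dowel_c1: plain brass dowel, a cylinder 16 mm across and 28 mm long, about 45 g, lying across lane_c, at the start in the nest; origin at its centre, y along its axis. Rolls freely.
- dowel_c2: plain brass dowel, a cylinder 16 mm across and 28 mm long, about 45 g, lying across lane_c, at the start first in the queue, against the stop; origin at its centre, y along its axis. Rolls freely.
- dowel_c3: plain brass dowel, a cylinder 16 mm across and 28 mm long, about 45 g, lying across lane_c, at the start second in the queue; origin at its centre, y along its axis. Rolls freely.
- hex_key_0: black hexagon key lying flat, 29x88x5 mm; origin at the centre of its underside. A bystander: leave alone.
- spanner: small open-ended spanner lying flat, 23x123x4 mm; origin at the centre of its underside. A bystander: leave alone.
- nozzle: brass air nozzle standing upright, 17x19x60 mm; origin at the centre of its underside. A bystander: leave alone.
- loupe: black stand loupe, 36x36x32 mm; origin at the centre of its underside. A bystander: leave alone.
- vial_1: glass sample vial with a black cap, standing, 21x20x46 mm; origin at the centre of its underside. A bystander: leave alone.

How it is judged:
On the way, in this order (a step that is already met when the one before it is completed fails the run):
1. the plunger over the empty nest's track is pressed more than 4.5 mm (value of joint plunger_a above 0.0045 m), for 0.05 s.
2. the freed dowel lies in the nest and the plunger is up again (within 1.5 mm) (distance between dowel_a1 and nest_a below 0.005 m and value of joint plunger_a below 0.0015 m), for 0.2 s.
At the end, for the whole second after the job is handed in: One dowel rests in the nest that was empty (within 5 mm); the two behind it wait at the stop and its plunger is up (1.5 mm). The other tracks' plungers are up, their nest dowels within 5 mm, waiting dowels moved under 6 mm, bystanders under 8 mm (all of step 2 and x of dowel_a2 in the frame of lane_a between 0.0035 and 0.0105 m and x of dowel_a3 in the frame of lane_a between 0.0185 and 0.028 m and linear speed of each of dowel_a1, dowel_a2, dowel_a3 below 0.02 m/s and distance between dowel_b1 and nest_b below 0.005 m and distance between dowel_c1 and nest_c below 0.005 m and distance of each of dowel_b2, dowel_b3, dowel_c2, dowel_c3 from where it was at the start of the episode below 0.006 m and distance of each of pad_b, pad_c from where it was at the start of the episode below 0.0015 m and distance of each of hex_key_0, spanner, nozzle, loupe, vial_1 from where it was at the start of the episode below 0.008 m); the robot touches nothing.
It fails at once if another track's plunger is pressed (2 mm) or the robot leans on that track (5 N) (distance of any of pad_b, pad_c from where it was at the start of the episode above 0.002 m or contact force between any of the fingers, the arm and lane_b above 5 N or contact force between any of the fingers, the arm and lane_c above 5 N).
It fails at once if a dowel is touched by the robot's fingers or arm (more than 0.5 N) (contact force between any of the fingers, the arm and dowel_a1 above 0.5 N or contact force between any of the fingers, the arm and dowel_a2 above 0.5 N or contact force between any of the fingers, the arm and dowel_a3 above 0.5 N or contact force between any of the fingers, the arm and dowel_b1 above 0.5 N or contact force between any of the fingers, the arm and dowel_b2 above 0.5 N or contact force between any of the fingers, the arm and dowel_b3 above 0.5 N or contact force between any of the fingers, the arm and dowel_c1 above 0.5 N or contact force between any of the fingers, the arm and dowel_c2 above 0.5 N or contact force between any of the fingers, the arm and dowel_c3 above 0.5 N).
It fails at once if a dowel leaves its track or is lifted off it (height (world z) of any of dowel_a1, dowel_a2, dowel_a3, dowel_b1, dowel_b2, dowel_b3, dowel_c1, dowel_c2, dowel_c3 above 0.085 m or height (world z) of any of dowel_a1, dowel_a2, dowel_a3, dowel_b1, dowel_b2, dowel_b3, dowel_c1, dowel_c2, dowel_c3 below 0.035 m).
It fails at once if the plunger is slammed or forced (more than 30 N) (contact force between any of the fingers, the arm and lane_a above 30 N).
It fails at once if a bystander is moved (more than 8 mm), toppled or picked up (distance of any of hex_key_0, spanner, nozzle, loupe, vial_1 from where it was at the start of the episode above 0.008 m).
It also fails if it takes over 29 s, if anything falls off the work surface, if the arm or the gripper's body presses on something with over 40 N, if the wrist force passes 120 N, or if a joint passes its speed limit or range.

## Robot

A 7-joint arm with a two-finger parallel gripper is mounted at the origin on a cart in front of the work surface, level with it; the furniture and walls round the work are solid. World frame = base frame: x ahead of the robot, y to its left, z up, the work surface at z = 0. Lengths are in m, angles in rad, forces in N, time in s.
With the tool pointing down it reaches from about 0.425 to 0.975 m from the base axis. Payload 16.7 kg.
Tool frame: the origin (TCP) lies at the very end of the fingers, on their centre line; the grasp point (between the pads) lies 19 mm behind it; z points along the fingers, y is the line along which they close (so a half turn about z gives the same grasp; the last joint's range is limited). The gripper opens to 85 mm and grips with 20 to 120 N. Pads are 22 mm wide; open, the fingers measure 114 mm over their backs; the gripper's body (76 mm by 85 mm) begins 54 mm behind the grasp point. The pads swing forward as they close: fully open they stand 13 mm farther back than shut.
Start: joints at [0.588, 0.426, 0.074, 1.606, -0.034, 1.111, -0.067], TCP at [0.5, -0.454, 0.231] pointing down, gripper open.
Joint ranges: [-2.85, 2.85], [-0.5, 2.14], [-1.23, 1.37], [0.21, 2.46], [-1.02, 4.16], [0.16, 2.05], [-2.73, 2.73]. Speed limits (rad/s): [1.89, 1.89, 2.39, 2.39, 3.01, 3.01, 3.01].

## Interface

Orientations are given as a unit quaternion [w, x, y, z].
In Python, from station import monitor, camera, camera_info, finish_job, nets gives the robot as it stands.
- The arm moves only by the shell command python3 -m inch 'ROWS' [OPENING]. ROWS is a JSON object of lists of equal length, an entry for each row: "travel": the shift along the tool's x, y, z in m, a list of three; "delta_rot": the turn, a rotation vector about the tool's x, y, z in rad, a list of three. In form: {"travel": [[dx, dy, dz], ...], "delta_rot": [[wx, wy, wz], ...]}. A call has 1 to 10 rows; each row is the pose to reach, as a shift and turn from the pose commanded when the call began, along the tool's axes at that moment; what a row does not reach only later rows make up. A row lasts 1/12 s, in which the tool goes at most 41.7 mm and 7.16 degrees, less where a joint would pass 70% of its speed; a pose out of reach is approached as far as the arm can. A call with a gripper value outside its range is refused whole. OPENING is the finger opening in m, from 0 to 0.0854, set as the call begins (- or left out, the last holds). The fingers move at their own pace and stop on an object; the grip force is fixed at half the most. Time passes only in rows, so rows that repeat a pose let the fingers close. It gives the time, the measured TCP pose, the force, the opening and the grip force at its end, in the units of the state.
- monitor.get_state(): the state, without advancing time (a new reading comes with each control period).
- camera(name): name is "side" or "top" or "wrist"; returns the picture (480x640x3 uint8, blue, green, red); there is no depth.
- camera_info(name): a dict with "fx", "fy", "cx", "cy" (pixels), "dist" ([k1, k2, p1, p2, k3] as OpenCV has them; the pictures are not rectified), "rvec" (rotation vector, rad) and "tvec" (3), from world to camera coordinates, as OpenCV has them. Camera axes: x right, y down, z forward; pixel columns grow to the right and rows downward; lengths in m; the calibration is good to about 2 mm. A picture is of the moment at which its call begins: read the wrist's pose just before it. camera_info takes no time and is no camera call; for the wrist camera it gives the pose at the moment of the call.
- finish_job(): hands the job in; it is judged then, once.
Trained networks look in the newest picture that a camera, given by its name, has taken for a name from the list of things; names that differ only in an ending like _2 or _b are one class to them, and where a whole thing is asked for, a point or a joint stands for the part that bears it (a point fixed in the world has none). Each returns a list of dicts, best first, with "confidence" (0 to 1); they miss things now and then, are a little off and sometimes report something else, mostly with a low value. They report only what shows in the picture. A call takes as long as a camera call.
- nets.regions_of(camera, name): "mask" (480x640 bool, what is visible of it) and "extent" ([left, top, right, bottom] in pixels, round what is visible of it).
The state is a dict: "clock": time; "qpos": joint angles; "qvel": joint speeds; "effort": joint torques, N m; "position": TCP position; "tcp_rot": TCP orientation; "ft_force": force on the tool from outside, world axes, zero at the start; "torque": the same for the moment, N m; "finger_gap": finger opening in m; "finger_force": force on a finger pad.
Only numpy, scipy, OpenCV 4.12 (cv2) and the standard library are available. Lean on these libraries where they do the work, as an engineer would, in place of code of your own. Each camera call takes 0.05 s, during which the arm holds its last target. There are 200 camera calls.

## Working session

There is one attempt and no reset: what is moved stays moved. The work goes in short steps, Python scripts to look and compute and a shell command to move; the robot and the scene stay as the last step left them, time stands still between calls to the robot, and variables do not carry over. Pictures are saved under pics/ and viewed, at most 10 in all, crops included, and the job is handed in when it is done.

```bash
mkdir -p pics
python3 - <<'E'
from station import *
import cv2,numpy as np
for c in("top","side"):
    im=camera(c); cv2.imwrite(f"pics/{c}0.png",im)
    for n in("pad_a","lane_a","dowel_a1"):
        print(c,n,[(round(r["confidence"],2),[int(v) for v in r["extent"]]) for r in nets.regions_of(c,n)][:10])
s=monitor.get_state();print(s["clock"],s["position"],s["tcp_rot"])
E
```

```text
top pad_a [(0.72, [316, 208, 342, 222]), (0.57, [285, 210, 311, 227]), (0.46, [189, 273, 200, 279]), (0.44, [344, 209, 373, 220]), (0.37, [348, 195, 373, 238])]
top lane_a [(0.86, [315, 194, 341, 239]), (0.68, [350, 194, 375, 238]), (0.66, [283, 191, 315, 238])]
top dowel_a1 [(0.64, [323, 202, 335, 209]), (0.5, [290, 217, 303, 222]), (0.41, [278, 193, 311, 237])]
side pad_a []
side lane_a []
side dowel_a1 []
0.4 [ 0.49975411 -0.45360804  0.23120813] [-1.12545271e-04  9.14357998e-01  4.04906704e-01 -2.90699968e-05]
```

Run:
```python
import cv2,numpy as np
a=cv2.imread("pics/top0.png")
cv2.imwrite("pics/topc.png",cv2.resize(a[165:265,260:400],None,fx=5.6,fy=5.6,interpolation=cv2.INTER_CUBIC))
```

```text
(no output)
```

View pics/topc.png

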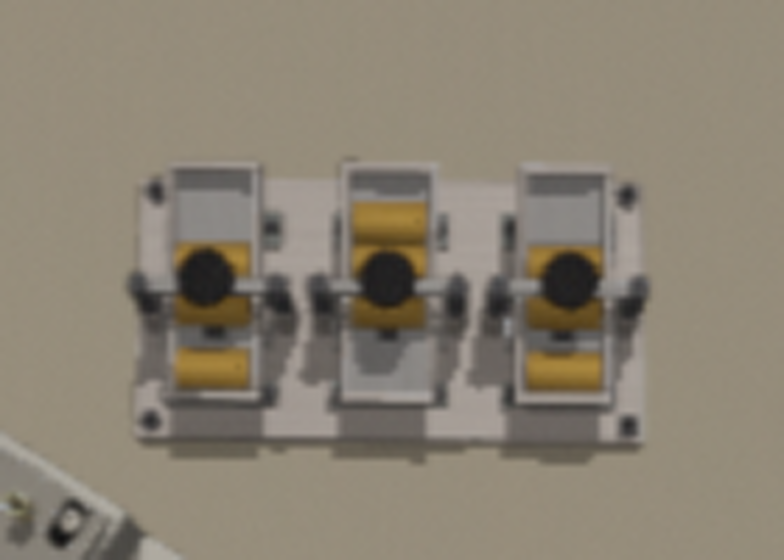

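View pics/top0.png

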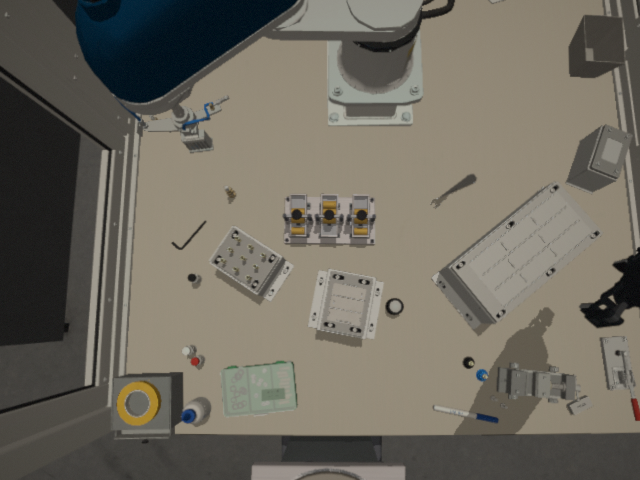

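View pics/side0.png

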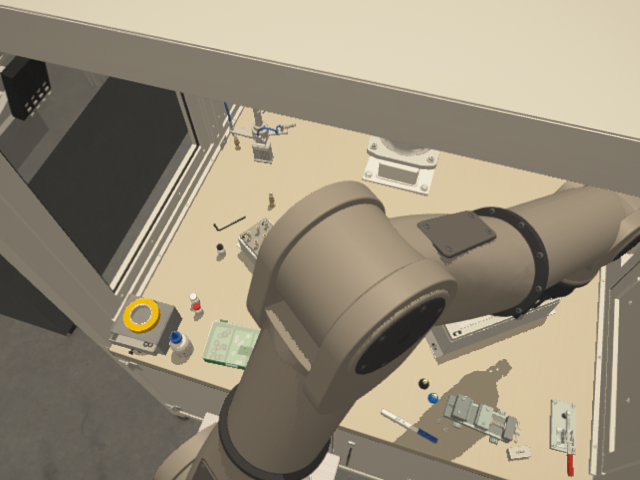

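The top view shows three feeders with their nests at the image bottom. The middle one's nest is empty (crop ≈ (387,365)), and its pad is at crop (387,279), which is full image (329,215). The side view of the feeders is blocked by the arm.

```bash
cat > h.py <<'E'
from station import *
import cv2,numpy as np
from scipy.spatial.transform import Rotation as R
def ray(c,px,z,info=None):
    i=info or camera_info(c)
    K=np.array([[i["fx"],0,i["cx"]],[0,i["fy"],i["cy"]],[0,0,1.]])
    u=cv2.undistortPoints(np.array([[px]],float),K,np.array(i["dist"],float))[0,0]
    M=cv2.Rodrigues(np.array(i["rvec"],float))[0];o=-M.T@np.array(i["tvec"],float).ravel();d=M.T@np.r_[u,1]
    return o+d*(z-o[2])/d[2]
def tool(target):
    s=monitor.get_state();r=R.from_quat(np.r_[s["tcp_rot"][1:],s["tcp_rot"][0]])
    return r.inv().apply(np.array(target)-s["position"]),r
E
python3 - <<'E'
from h import *
P=[ray("top",p,.094) for p in((296.6,214.5),(329.1,214.8),(361.6,214.8))]
for p in P:print(p.round(4))
for p in ((285,197),(375,197),(284,244),(375,244)):print("plate",ray("top",p,.01).round(4))
d,r=tool([P[1][0],P[1][1],.2]);print(d,r.as_matrix().round(3))
i=camera_info("wrist");print({k:np.round(v,3) for k,v in i.items()})
M=cv2.Rodrigues(np.array(i["rvec"]))[0];print(-M.T@np.array(i["tvec"]).ravel(),M.T[:,2])
E
```

```text
[0.6571 0.0607 0.094 ]
[ 0.656  -0.0049  0.094 ]
[ 0.6555 -0.0704  0.094 ]
plate [0.7155 0.094  0.01  ]
plate [ 0.714  -0.1057  0.01  ]
plate [0.6098 0.0949 0.01  ]
plate [ 0.6088 -0.1036  0.01  ]
[ 0.43721889 -0.18586008  0.03126736] [[ 0.672  0.74  -0.   ]
 [ 0.74  -0.672  0.   ]
 [ 0.    -0.    -1.   ]]
{'fx': np.float64(343.627), 'fy': np.float64(343.627), 'cx': np.float64(315.855), 'cy': np.float64(244.02), 'dist': array([-0.059,  0.   ,  0.   ,  0.   ,  0.   ]), 'rvec': array([-2.646,  1.023,  0.166]), 'tvec': array([-0.675, -0.041,  0.38 ])}
[ 0.55468418 -0.39389857  0.37344356] [-0.21250674 -0.23402603 -0.94872161]
```

```bash
python3 -m inch '{"travel":[[0.02,-0.008,-0.02],[0.055,-0.023,-0.03],[0.09,-0.038,-0.03],[0.125,-0.053,-0.03],[0.16,-0.068,-0.03],[0.195,-0.083,-0.03],[0.23,-0.098,-0.03],[0.265,-0.113,-0.03],[0.3,-0.128,-0.03],[0.335,-0.142,-0.03]],"delta_rot":[[0,0,-0.075],[0,0,-0.15],[0,0,-0.225],[0,0,-0.3],[0,0,-0.375],[0,0,-0.45],[0,0,-0.525],[0,0,-0.6],[0,0,-0.675],[0,0,-0.743]]}' 0
python3 - <<'E'
from h import *
d,r=tool([.656,-.005,.18]);print(d.round(4),r.as_matrix().round(3))
E
```

```text
clock: 1.23
position: [0.62, -0.1083, 0.2616]
tcp_rot: [0.0, 0.704, 0.711, 0.0]
ft_force: [1.6, -0.9, 1.0]
finger_gap: -0.0004
finger_force: 0.0
[0.1029 0.0369 0.0816] [[-0.01  1.    0.  ]
 [ 1.    0.01 -0.  ]
 [-0.    0.   -1.  ]]
```

```bash
python3 -m inch '{"travel":[[0.03,0.012,0.01],[0.06,0.022,0.03],[0.09,0.032,0.055],[0.103,0.037,0.08],[0.103,0.037,0.08],[0.103,0.037,0.08]],"delta_rot":[[0,0,0],[0,0,0],[0,0,0],[0,0,0],[0,0,0],[0,0,0]]}'
python3 - <<'E'
from h import *
i=camera_info("wrist");im=camera("wrist");cv2.imwrite("pics/w1.png",im)
for n in("pad_a","lane_a"):
    for r in nets.regions_of("wrist",n):
        ys,xs=np.nonzero(r["mask"]);e=r["extent"]
        print(n,round(r["confidence"],2),[int(v) for v in e],ray("wrist",((e[0]+e[2])/2,(e[1]+e[3])/2),.094,i).round(4))
print(monitor.get_state()["position"])
E
```

```text
clock: 1.73
position: [0.6555, -0.006, 0.1799]
tcp_rot: [-0.001, 0.704, 0.71, -0.001]
ft_force: [0.3, -0.1, 0.7]
finger_gap: 0.0003
finger_force: 0.0
pad_a 0.79 [304, 196, 337, 274] [0.6591 0.005  0.094 ]
pad_a 0.66 [304, 119, 339, 185] [0.6589 0.061  0.094 ]
pad_a 0.58 [302, 279, 328, 286] [ 0.6555 -0.031   0.094 ]
lane_a 0.97 [277, 191, 384, 280] [0.666  0.0049 0.094 ]
lane_a 0.68 [279, 265, 383, 331] [ 0.6674 -0.0433  0.094 ]
lane_a 0.57 [273, 105, 392, 198] [0.6661 0.0617 0.094 ]
[ 0.65667606 -0.00823579  0.18257895]
```

View pics/w1.png

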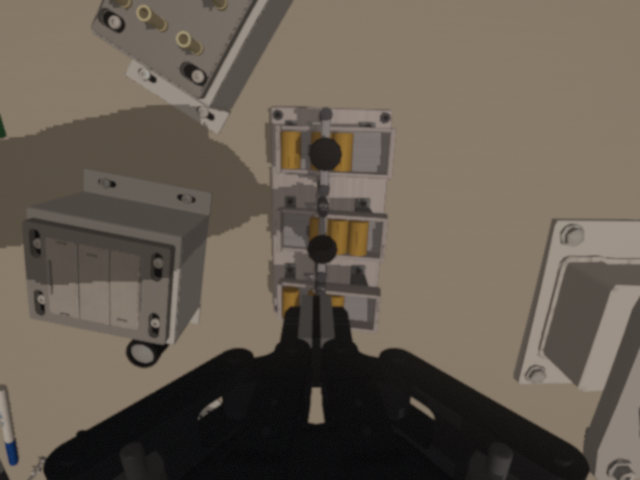

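The wrist view shows the middle pad at (322,249) with the empty nest to its left, at about (297,230), and a neighbouring pad at (325,154).

Run:
```python
from h import *
im=cv2.imread("pics/w1.png")
g=cv2.cvtColor(im,cv2.COLOR_BGR2GRAY)
for (x,y) in((322,249),(325,154)):
    m=(g[y-22:y+23,x-22:x+23]<45).astype('uint8')
    m=cv2.morphologyEx(m,cv2.MORPH_OPEN,cv2.getStructuringElement(2,(13,13)))
    n,l,st,c=cv2.connectedComponentsWithStats(m)
    for k in range(1,n):
        p=c[k]+[x-22,y-22];print(p,st[k],ray("wrist",p,.094).round(4))
print([monitor.get_state()["position"].round(4)] if hasattr(monitor.get_state()["position"],'round') else monitor.get_state()["position"])
print(tool([.656,-.005,.098])[0])
```

```text
[321.58333333 248.57026144] [  8   8  28  28 612] [ 0.6612 -0.0078  0.094 ]
[324.42764858 153.79328165] [  7   6  30  32 774] [0.6625 0.0577 0.094 ]
[array([ 0.6567, -0.0082,  0.1826])]
[ 0.00327419 -0.0007967   0.08457642]
```

```bash
python3 -m inch '{"travel":[[0.0,0.001,0.02],[0.001,0.002,0.045],[0.001,0.002,0.062],[0.001,0.002,0.065],[0.001,0.002,0.065]],"delta_rot":[[0,0,0],[0,0,0],[0,0,0],[0,0,0],[0,0,0]]}'
python3 - <<'E'
from h import *
ps=[]
for k in range(3):
    i=camera_info("wrist");im=camera("wrist");s=monitor.get_state();ps.append(s["position"]);
print(np.round(ps,4),s["ft_force"])
cv2.imwrite("pics/w2.png",cv2.resize(im[150:400,220:420],None,fx=3,fy=3*.8))
M=i
p=cv2.projectPoints(np.array([np.mean(ps,0)]),np.array(i["rvec"]),np.array(i["tvec"]),np.array([[i["fx"],0,i["cx"]],[0,i["fy"],i["cy"]],[0,0,1]]),np.array(i["dist"]))[0];print("tcp px",p)
E
```

```text
clock: 2.3
position: [0.658, -0.007, 0.1165]
tcp_rot: [-0.0, 0.705, 0.709, -0.0]
ft_force: [-0.5, -0.7, 0.8]
finger_gap: -0.0005
finger_force: 0.0
[[ 0.6587 -0.0067  0.1176]
 [ 0.659  -0.0065  0.1181]
 [ 0.6591 -0.0063  0.1182]] [0.36585391 0.39162789 0.21731622]
tcp px [[[315.04005708 311.56926307]]]
```

View pics/w2.png

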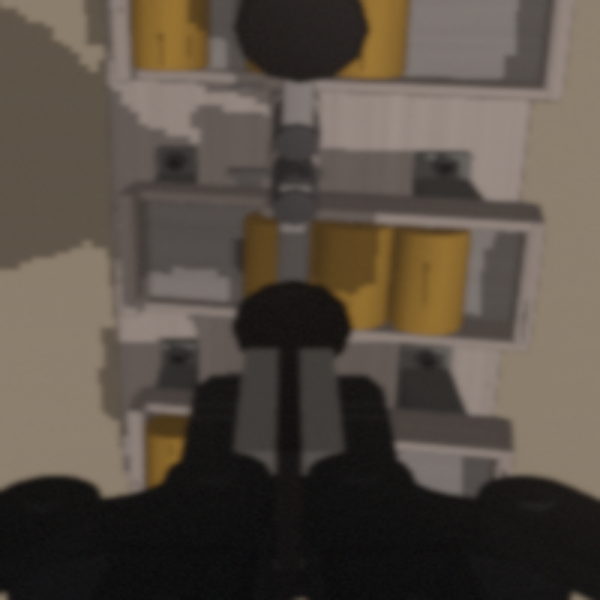

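The middle pad is at crop (292,340), which is full image about (317,286), with the closed fingertips almost over it and well aligned in x.

Run:
```python
from h import *
for p in((317.4,286),(317.4,267.5),(298.5,286),(336.5,286)): print(ray("wrist",p,.094).round(4))
print(tool([.659,-.0065,.094])[0])
```

```text
[ 0.6603 -0.0046  0.094 ]
[0.6602 0.0061 0.094 ]
[ 0.6502 -0.0046  0.094 ]
[ 0.6705 -0.0045  0.094 ]
[-0.00016888 -0.00017912  0.02417389]
```

```bash
python3 -m inch '{"travel":[[0.001,0.001,0.008],[0.0015,0.001,0.016],[0.0015,0.001,0.021],[0.0015,0.001,0.0225],[0.0015,0.001,0.024],[0.0015,0.001,0.0255],[0.0015,0.001,0.027],[0.0015,0.001,0.0285],[0.0015,0.001,0.0295],[0.0015,0.001,0.0295]],"delta_rot":[[0,0,0],[0,0,0],[0,0,0],[0,0,0],[0,0,0],[0,0,0],[0,0,0],[0,0,0],[0,0,0],[0,0,0]]}'
```

```text
clock: 3.28
position: [0.6591, -0.0043, 0.0867]
tcp_rot: [-0.0, 0.705, 0.709, -0.0]
ft_force: [-2.2, 0.2, 2.9]
finger_gap: -0.0002
finger_force: 1.4
```

Run:
```python
from h import *
F=[]
for k in range(8):
    im=camera("wrist");s=monitor.get_state();F.append(np.r_[s["ft_force"],s["position"][2]*1000])
print(np.round(F,1))
t=camera("top")
a=cv2.resize(im[150:400,220:420],(400,500));b=cv2.resize(t[185:245,280:380],(400,240),interpolation=2)
cv2.imwrite("pics/w3.png",np.hstack([a,cv2.copyMakeBorder(b,0,260,0,0,0)]))
```

```text
[[-1.2 -0.1  3.3 86.8]
 [-1.8  0.6  2.5 86.9]
 [-2.8  0.8  3.5 86.9]
 [-2.9  0.9  2.7 86.9]
 [-2.4  1.2  3.2 86.9]
 [-2.9  1.3  2.4 86.9]
 [-3.   0.8  2.8 86.9]
 [-2.1  1.6  3.5 86.9]]
```

View pics/w3.png

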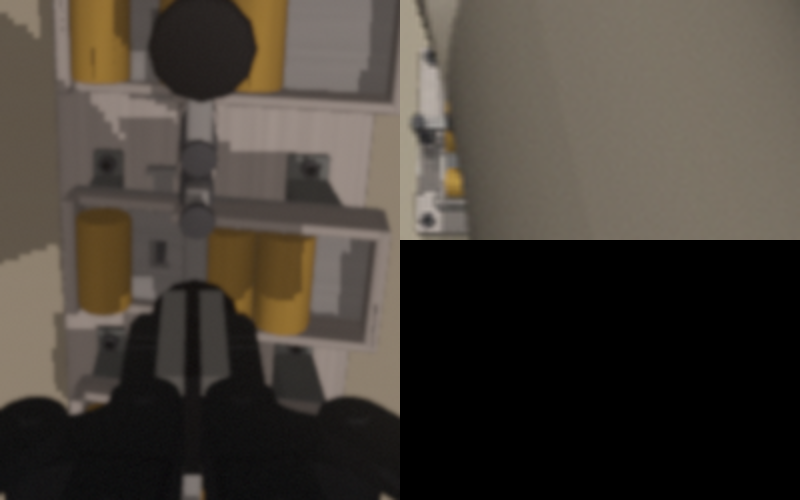

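The wrist view shows the dowel in the middle nest (crop (103,262)) and the other two held back. Next I release the plunger gently and retreat.

```bash
python3 -m inch '{"travel":[[0,0,-0.002],[0,0,-0.005],[0,0,-0.008],[0,0,-0.011],[0,0,-0.02],[0,0,-0.035],[0,0,-0.05],[0,0,-0.07],[0,0,-0.09],[0,0,-0.09]],"delta_rot":[[0,0,0],[0,0,0],[0,0,0],[0,0,0],[0,0,0],[0,0,0],[0,0,0],[0,0,0],[0,0,0],[0,0,0]]}'
python3 - <<'E'
from h import *
for k in range(8): im=camera("wrist")
print(monitor.get_state()["ft_force"])
cv2.imwrite("pics/w4.png",cv2.resize(im[80:350,240:420],(400,600)))
E
```

```text
clock: 4.57
position: [0.6611, -0.0044, 0.1817]
tcp_rot: [0.002, 0.705, 0.709, 0.002]
ft_force: [-0.0, -0.5, 0.7]
finger_gap: 0.0002
finger_force: 0.0
[-1.32505529 -0.81337393  0.08073324]
```

View pics/w4.png

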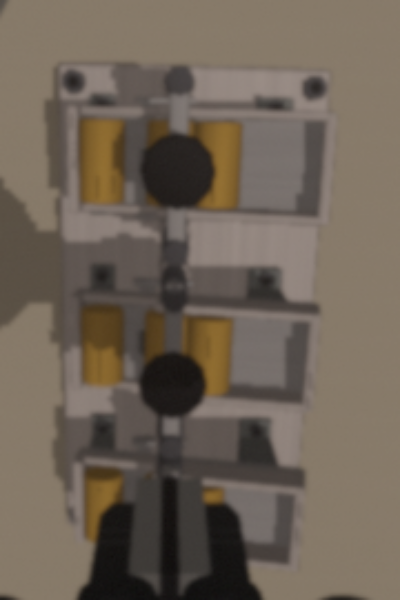

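The middle lane now has one dowel in the nest (100,345) and two moved up to the stop. Its pad is up at (172,384), and the neighbouring lanes are unchanged.

```bash
python3 -c "
from station import finish_job;print(finish_job())"
```

```text
the job is handed in; nothing more can be done
None
```

I pressed the middle feeder's plunger once. One dowel rolled into its nest, the plunger sprang back, and the arm is clear above it. The job is handed in, but no verdict came back.

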